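Open the water filter: press the snap tab, push the cover off its seat

TASK

Open the filter unit so that its cartridge can be reached: press the orange snap tab all the way down with the fingertips, then push the white cover along its rails, over the lowered tab, until it is completely off its seat and out from under the seat's lips, and leave it lying flat on the unit's landing. Only press and push: do not lift or carry the cover, and leave the mug, the tin and the jam jar as they stand.

Things in the scene. Friction and masses are not known exactly. Their poses are not given: they have to be found in the camera images.
- unit: Grey water filter unit, fixed to the worktop, 224 (x) x 114 (y) x 58 mm high. Origin: centre of its underside, on the worktop; x runs from the seat end to the landing end (the way the cover slides), z up. Along x, mm: seat -102 to -30, orange tab -18 to 14, landing to the end stop at 104. The cover rides on two ledges 45 high (|y| 36 to 47) between side guides; deck between them 40 high.
- seat (a point): Centre of the seat at ledge height (45 mm), x = -60 mm of the unit; under it an open well with a blue cartridge. Along the seat, lips 58 mm high overhang the cover's two side edges (|y| over 41 mm).
- landing (a point): Where the cover may end: centre line of the landing at ledge height (45 mm), x = 40 mm of the unit. No lips here, side guides and end stop 51 mm high. The cover's origin is clear of the seat from x = 15 mm and meets the end stop at 64 mm.
- cover: White sliding cover, loose, 0.08 to 0.17 kg: plate 80 (x) x 90 (y) x 6 mm with a push ridge across it. Origin: centre of its underside; axes as the unit's. Seated, its origin is at x = -60, z = 45 mm of the unit and its front edge 2 mm from the tab, which blocks it until pressed. Slides by plain friction, about 1 N.
- ridge (a point): Middle of the ridge's upright rear face (8 mm ahead of the cover's origin, 14 mm above its underside), to be pushed towards +x. The ridge is 22 (x) x 64 (y) mm, its top 22 mm above the underside; the flat plate behind it (48 mm long, top 6 mm above the underside) leaves room for fingertips.
- tab_top (a point): Centre of the top face of the orange snap tab, 32 (x) x 36 (y) mm. Up, it stands 56 mm above the worktop; fully down, 42 mm, which is 3 mm under the sliding cover.
- tab (a joint): Travel of the snap tab in m: 0 is up (locked), 0.014 is fully down (a hard stop). It yields straight down to about 4 N and stays where it is left. Below about 0.011 it still blocks the cover.
- mug: White mug with dots, 82 mm across and 91 mm high, loose beside the unit on its +y side; leave it. Origin: centre of its underside.
- tuna_tin: Low round tin, 86 mm across, 40 mm high, loose beside the unit on its -y side, near the seat; leave it. Origin: centre of its underside.
- jam: Jar of red jam with a dark lid, 73 mm across, 82 mm high, loose on the unit's -y side, near the landing; leave it. Origin: centre of its underside.
Mind the look-alikes: they are no part of the job. What is shaped like the cover but purple or yellow is not meant.

How it is judged (in metres and radians):
On the way, in this order (a step that is already met when the one before it is completed fails the run):
1. the tab is pressed down while the cover is still on its seat (value of joint tab above 0.0115 m and x of cover in the frame of unit below -0.045 m), for 0.1 s.
2. the cover is pushed off its seat onto the landing (x of cover in the frame of unit between 0.015 and 0.072 m and y of cover in the frame of unit between -0.01 and 0.01 m and z of cover in the frame of unit between 0.041 and 0.05 m and angle between cover's own z axis and vertical below 0.08 rad), for 0.2 s.
At the end, for the whole second after the job is handed in: Cover at rest, flat (0.08 rad) on the landing: origin 15 to 72 mm along the unit's x, within 10 mm of its centre line, 41 to 50 mm above the worktop; tab still down (over 10.5 mm); mug, tin and jam jar within 30 mm of their start and 0.25 rad of upright (all of step 2 and linear speed of cover below 0.02 m/s and value of joint tab above 0.0105 m and distance of each of mug, tuna_tin, jam from where it was at the start of the episode below 0.03 m and angle between each of mug, tuna_tin, jam's own z axis and vertical below 0.25 rad); the robot touches nothing.
It fails at once if the cover is lifted more than 15 mm above its rails (z of cover in the frame of unit above 0.06 m).
It fails at once if the cover is tipped up by more than 0.35 rad (angle between cover's own z axis and vertical above 0.35 rad).
It fails at once if the mug is moved more than 30 mm or tipped (distance of mug from where it was at the start of the episode above 0.03 m or angle between mug's own z axis and vertical above 0.3 rad).
It fails at once if the tin is moved more than 30 mm or tipped (distance of tuna_tin from where it was at the start of the episode above 0.03 m or angle between tuna_tin's own z axis and vertical above 0.3 rad).
It fails at once if the jam jar is moved more than 30 mm or tipped (distance of jam from where it was at the start of the episode above 0.03 m or angle between jam's own z axis and vertical above 0.3 rad).
It also fails if it takes over 35 s, if anything falls off the work surface, if the arm or the gripper's body presses on something with over 40 N, if the wrist force passes 120 N, or if a joint passes its speed limit or range.

ROBOT

A 6-joint arm with a two-finger parallel gripper is mounted at the origin on a cart in front of the work surface, level with it; the furniture and walls round the work are solid. World frame = base frame: x ahead of the robot, y to its left, z up, the work surface at z = 0. Lengths are in mm, angles in rad, forces in N, time in s.
With the tool pointing down it reaches from about 275 to 1000 mm from the base axis. Payload 8.4 kg.
Tool frame: the origin (TCP) lies at the very end of the fingers, on their centre line; the grasp point (between the pads) lies 19 mm behind it (r.pinch_z is the distance from the TCP to the grasp point, in mm); z points along the fingers, y is the line along which they close (so a half turn about z gives the same grasp; the last joint's range is limited). The gripper opens to 85 mm and grips with 20 to 120 N. Pads are 22 mm wide; open, the fingers measure 114 mm over their backs; the gripper's body (76 mm by 85 mm) begins 54 mm behind the grasp point. The pads swing forward as they close: fully open they stand 13 mm farther back than shut.
Start: joints at [1.119, 0.353, 1.633, -0, 1.155, -0.002], TCP at [271.74, 562.837, 231.281] pointing down, gripper open.
Joint ranges: [-2.63, 2.63], [-0.92, 2.1], [0.06, 2.66], [-1.3, 4.44], [0, 2.69], [-3.02, 3.02]. Speed limits (rad/s): [2.22, 2.22, 2.79, 3.14, 3.14, 3.14].

INTERFACE

Orientations are given as [roll, pitch, yaw] about the fixed x, y, z axes, in that order (R = Rz(yaw) Ry(pitch) Rx(roll)).
In Python, from rig import r gives the robot as it stands.
- The arm moves only by the tool carry_out, never from a script. Its argument "series" is a list of rows, each a list of 7 numbers: the turn, a rotation vector about the tool's x, y, z as a fraction of full scale, then the shift along the tool's x, y, z as a fraction of full scale, then the gripper command: -1 is fully open, 1 is shut, values between are in proportion. A call has 1 to 8 rows; each row is the pose to reach, as a shift and turn from the pose commanded when the call began, along the tool's axes at that moment, turning the shorter way round; what a row does not reach only later rows make up. Full scale, the value 1, is 0.25 m for a shift and pi rad for a turn. A row lasts 1/8 s, in which the tool goes at most 62.5 mm and 10.7 degrees, less where a joint would pass 70% of its speed; a pose out of reach is approached as far as the arm can. A call with a number of a shift or a turn outside -1 to 1 is refused whole. A call with a gripper value outside its range is refused whole. The fingers move at their own pace and stop on an object; "force" is the grip in N (left out, the last holds). Time passes only in rows, so rows that repeat a pose let the fingers close. It gives the time, the measured TCP pose, the force, the opening and the grip force at its end, in the units of the state.
- r.sense(): the state, without advancing time (a new reading comes with each control period).
- r.grab_frame(name): name is "scene" or "top"; returns the picture (400x640x3 uint8, red, green, blue); there is no depth.
- r.get_calibration(name): a dict with "K" (3x3 intrinsics, pixels), "pose" (4x4, takes a point from camera to world coordinates). Camera axes: x right, y up, looking along -z (the intrinsics and any distortion apply to the point x, -y, -z); pixel columns grow to the right and rows downward; lengths in mm; the calibration is good to about 2 mm. A picture is of the moment at which its call begins. get_calibration takes no time and is no camera call.
- r.sign_off(): hands the job in; it is judged then, once.
Trained networks look in the newest picture that a camera, given by its name, has taken for a name from the list of things; names that differ only in an ending like _2 or _b are one class to them, and where a whole thing is asked for, a point or a joint stands for the part that bears it (a point fixed in the world has none). Each returns a list of dicts, best first, with "score" (0 to 1); they miss things now and then, are a little off and sometimes report something else, mostly with a low value. They report only what shows in the picture. A call takes as long as a camera call. They do not tell look-alikes from the thing itself.
- r.silhouettes(camera, label): "region" (400x640 bool, what is visible of it) and "position" ([row, column] in pixels, amid what is visible of it).
The state is a dict: "clock": time; "qpos": joint angles; "qvel": joint speeds; "joint_efforts": joint torques, N m; "eef_pos": TCP position; "tcp_rot": TCP orientation; "contact_force": force on the tool from outside, world axes, zero at the start; "wrist_torque": the same for the moment, N m; "opening": opening from 0.0 (shut) to 1.0 (fully open); "grasp_force": force on a finger pad.
Only numpy, scipy, OpenCV 4.12 (cv2) and the standard library are available. Lean on these libraries where they do the work, as an engineer would, in place of code of your own. Each camera call takes 0.05 s, during which the arm holds its last target. There are 200 camera calls.

## Working session

There is one attempt and no reset: what is moved stays moved. The work goes in short steps, Python scripts to look and compute and a tool call to move; the robot and the scene stay as the last step left them, time stands still between calls to the robot, and variables do not carry over. Pictures are saved under pics/ and viewed, at most 10 in all, crops included, and the job is handed in when it is done.

Besides the shell and the picture viewer there is one more tool, called as name([rows], argument=value, ...), one row to a line, values as JSON. carry_out: Moves the arm, as the interface text tells. Its arguments: {"type":"object","properties":{"series":{"type":"array"},"force":{"type":"number"}},"required":["series"]}

```bash
mkdir -p pics; python3 - <<'E'
from rig import r
import cv2,numpy as np
for n in("scene","top"):
    im=r.grab_frame(n); cv2.imwrite(f"pics/{n}0.png",im[...,::-1])
    c=r.get_calibration(n); print(n,np.round(c["K"],1).tolist(),np.round(c["pose"],3).tolist(),[k for k in c])
    for l in("unit","cover","tab_top","mug","tuna_tin","jam"):
        print(l,[(round(d["score"],2),np.round(d["position"]).tolist(),int(d["region"].sum())) for d in r.silhouettes(n,l)])
s=r.sense();print(s["clock"],s["eef_pos"],s["tcp_rot"],s["opening"])
E
```

```text
scene [[420.7, 0.0, 313.9], [0.0, 420.7, 198.1], [0.0, 0.0, 1.0]] [[0.582, 0.32, -0.747, -296.279], [-0.813, 0.254, -0.524, -631.601], [0.022, 0.913, 0.408, 506.068], [0.0, 0.0, 0.0, 1.0]] ['K', 'pose']
unit [(0.89, [222.0, 338.0], 2304)]
cover [(0.74, [282.0, 353.0], 1239), (0.7, [249.0, 446.0], 623), (0.62, [224.0, 247.0], 555), (0.57, [210.0, 321.0], 575), (0.56, [286.0, 434.0], 1001)]
tab_top []
mug [(0.57, [186.0, 278.0], 1262)]
tuna_tin [(0.72, [237.0, 375.0], 1067)]
jam [(0.76, [209.0, 387.0], 814)]
top [[399.8, 0.0, 316.5], [0.0, 399.8, 201.3], [0.0, 0.0, 1.0]] [[-0.024, 0.989, -0.143, 349.519], [-1.0, -0.026, -0.014, -75.896], [-0.018, 0.143, 0.99, 1104.106], [0.0, 0.0, 0.0, 1.0]] ['K', 'pose']
unit []
cover [(0.77, [245.0, 273.0], 961), (0.73, [260.0, 403.0], 1023), (0.66, [207.0, 339.0], 959), (0.65, [226.0, 457.0], 941)]
tab_top [(0.71, [186.0, 334.0], 144)]
mug [(0.79, [190.0, 265.0], 1090)]
tuna_tin [(0.75, [201.0, 390.0], 885)]
jam [(0.7, [168.0, 377.0], 662)]
0.7 [271.77048571 562.82442329 231.29606649] [ 3.14157763e+00 -1.57866129e-05  2.69174296e+00] 0.9971802174057103
```

View pics/scene0.png

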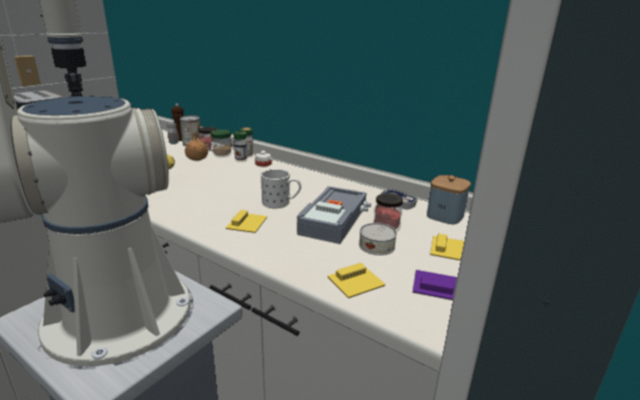

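View pics/top0.png

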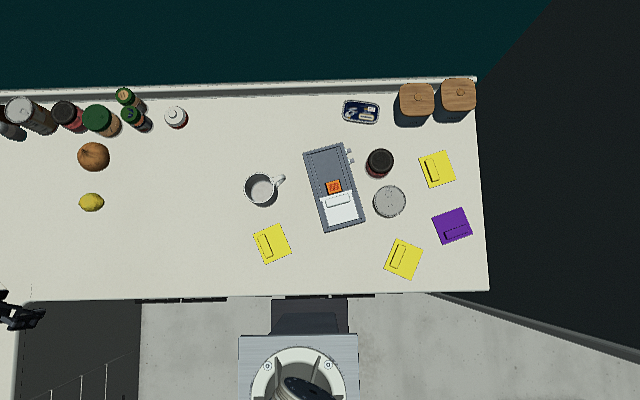

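The top view shows the unit around (333,188), with the white cover at (339,207), the orange tab at (334,186) and the landing toward the wall. The mug is at (262,190), the tin at (389,201) and the jam jar at (379,163). The yellow and purple plates are the look-alikes. Next I'll fit the unit pose.

```bash
cat > h.py <<'E'
from rig import r
import cv2,numpy as np
def proj(n,P):
    c=r.get_calibration(n);K=c["K"];T=np.linalg.inv(c["pose"])
    q=np.c_[P,np.ones(len(P))]@T.T
    return np.c_[K[0][0]*q[:,0]/-q[:,2]+K[0][2],K[1][1]*-q[:,1]/-q[:,2]+K[1][2]]
def unproj(n,u,v,z):
    c=r.get_calibration(n);K=np.array(c["K"]);T=np.array(c["pose"])
    d=T[:3,:3]@np.array([(u-K[0,2])/K[0,0],-(v-K[1,2])/K[1,1],-1]);o=T[:3,3]
    return o+d*(z-o[2])/d[2]
def toW(p,P):
    P=np.asarray(P,float);c,s=np.cos(p[2]),np.sin(p[2])
    return np.c_[p[0]+c*P[:,0]-s*P[:,1],p[1]+s*P[:,0]+c*P[:,1],P[:,2]]
E
python3 - <<'E'
from h import *
from scipy.optimize import minimize
im=cv2.imread("pics/top0.png");hsv=cv2.cvtColor(im,cv2.COLOR_BGR2HSV)
sub=np.zeros(im.shape[:2],np.uint8);sub[130:245,290:370]=1
org=((hsv[...,0]<20)&(hsv[...,1]>150)&(hsv[...,2]>120)&(sub>0))
v,u=np.nonzero(org);print("orange",len(u),u.mean(),v.mean());t=unproj("top",u.mean(),v.mean(),54);print("tab",t)
grey=((hsv[...,2]<150)&(sub>0)).astype(np.uint8)
grey=cv2.morphologyEx(grey,cv2.MORPH_OPEN,np.ones((9,9),np.uint8))
n,l,st,_=cv2.connectedComponentsWithStats(grey);print(st.tolist())
g=np.argwhere(grey>0)[:,::-1].astype(np.float32);rect=cv2.minAreaRect(g);print(rect)
hull=np.zeros((1600,2560),np.uint8);cnt=cv2.convexHull(g);cv2.fillConvexPoly(hull,np.int32(cnt*4+2),1)
B=[(x,y,z) for y in(-57,57) for x,z in((-112,0),(112,0),(112,51),(-112,58),(-30,58))]
def cost(p):
    m=np.zeros_like(hull);h=cv2.convexHull(proj("top",toW(p,B)).astype(np.float32));cv2.fillConvexPoly(m,np.int32(h*4+2),1)
    return 1-(m&hull).sum()/(m|hull).sum()
best=None
for yaw in(.0,.15,.3):
    s=minimize(cost,[t[0],t[1],yaw],method="Nelder-Mead",options=dict(initial_simplex=[[t[0],t[1],yaw],[t[0]+15,t[1],yaw],[t[0],t[1]+15,yaw],[t[0],t[1],yaw+.15]]))
    if best is None or s.fun<best.fun:best=s
p=best.x;print("unit",p,best.fun);print("tab in unit",(np.array([[np.cos(p[2]),np.sin(p[2])],[-np.sin(p[2]),np.cos(p[2])]])@(t[:2]-p[:2])))
np.save("p.npy",p)
L=lambda a:toW(p,a)
lines=[[(-102,-57,58),(-30,-57,58),(-30,57,58),(-102,57,58)],[(-112,-57,0),(112,-57,0),(112,57,0),(-112,57,0)],[(-100,-45,51),(-20,-45,51),(-20,45,51),(-100,45,51)],[(-18,-18,56),(14,-18,56),(14,18,56),(-18,18,56)],[(-52,-32,67),(-30,-32,67),(-30,32,67),(-52,32,67)]]
out=[]
for n,(x0,y0) in dict(top=(285,125),scene=(285,165)).items():
    a=cv2.resize(cv2.imread(f"pics/{n}0.png")[y0:y0+120,x0:x0+100],None,fx=4,fy=4,interpolation=cv2.INTER_CUBIC)
    for k in lines: cv2.polylines(a,[np.int32((proj(n,L(k))-[x0,y0]+.5)*4)],True,(0,255,0),1)
    out.append(a)
cv2.imwrite("pics/fit.png",np.hstack(out))
for n,z in(("mug",91),("tuna_tin",40),("jam",82)):
    d=r.silhouettes("top",n)[0];print(n,unproj("top",d["position"][1],d["position"][0],z))
E
```

```text
orange 150 333.36 186.34
tab [ 540.64758368 -106.53475756   54.        ]
[[0, 0, 640, 400, 254891], [312, 146, 42, 44, 1109]]
((331.70770263671875, 169.26153564453125), (47.36112976074219, 35.608551025390625), 74.74488067626953)
unit [ 6.49720757e+02 -1.06448811e+02  1.94859450e-02] 0.6312070518822095
tab in unit [-109.05414086    2.03932868]
mug [529.88181758  71.10995764  91.        ]
tuna_tin [ 498.93562562 -256.65647117   40.        ]
jam [ 579.97136435 -221.07167272   82.        ]
```

View pics/fit.png

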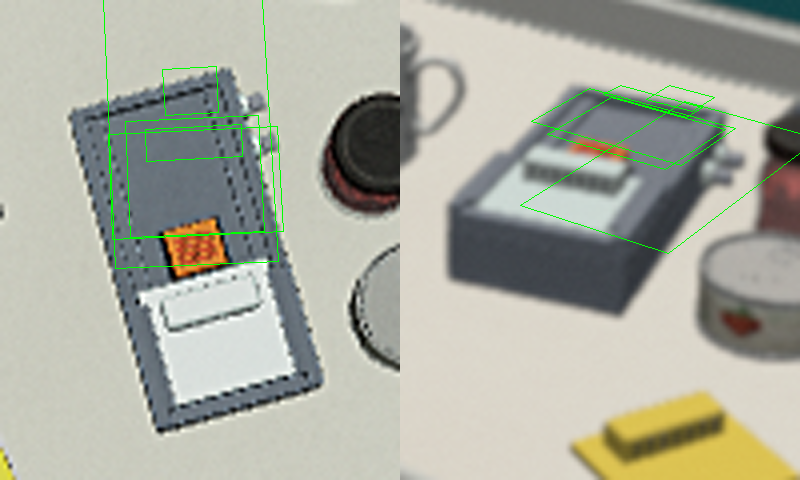

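The crop shows the unit's top corners at about (302,154), (341,142), (365,221) and (325,233). My mask dropped the frame beside the cover, so I'll refit with a gentler mask.

```bash
cat > fit.py <<'E'
from h import *
from scipy.optimize import minimize
im=cv2.imread("pics/top0.png");hsv=cv2.cvtColor(im,cv2.COLOR_BGR2HSV)
grey=((hsv[...,2]<150)).astype(np.uint8);grey[:130]=0;grey[245:]=0;grey[:,:290]=0;grey[:,370:]=0
grey[:162,346:]=0;grey[:175,351:]=0
grey=cv2.morphologyEx(grey,cv2.MORPH_OPEN,np.ones((3,3),np.uint8))
n,l,st,_=cv2.connectedComponentsWithStats(grey);k=1+np.argmax(st[1:,4]);print(st.tolist())
g=np.argwhere(l==k)[:,::-1].astype(np.float32);print(cv2.minAreaRect(g))
hull=np.zeros((1600,2560),np.uint8);cnt=cv2.convexHull(g);cv2.fillConvexPoly(hull,np.int32(cnt*4+2),1)
hull=cv2.dilate(hull,np.ones((4,4),np.uint8))
B=[(x,y,z) for y in(-57,57) for x,z in((-112,0),(112,0),(112,51),(-112,51),(-102,58),(-30,58))]
def cost(p):
    m=np.zeros_like(hull);h=cv2.convexHull(proj("top",toW(p,B)).astype(np.float32));cv2.fillConvexPoly(m,np.int32(h*4+2),1)
    return 1-(m&hull).sum()/(m|hull).sum()
t=np.array([540.6,-106.5])
best=None
for yaw in(.1,.2,.3,.4):
    s=minimize(cost,[t[0],t[1],yaw],method="Nelder-Mead",options=dict(initial_simplex=[[t[0],t[1],yaw],[t[0]+15,t[1],yaw],[t[0],t[1]+15,yaw],[t[0],t[1],yaw+.15]]))
    if best is None or s.fun<best.fun:best=s
p=best.x;print("unit",p,best.fun);print("tab in unit",(np.array([[np.cos(p[2]),np.sin(p[2])],[-np.sin(p[2]),np.cos(p[2])]])@(t[:2]-p[:2])))
np.save("p.npy",p)
L=lambda a:toW(p,a)
lines=[[(-112,-57,0),(112,-57,0),(112,57,0),(-112,57,0)],[(-100,-41,51),(-20,-41,51),(-20,41,51),(-100,41,51)],[(-18,-18,56),(14,-18,56),(14,18,56),(-18,18,56)],[(-52,-32,67),(-30,-32,67),(-30,32,67),(-52,32,67)]]
out=[]
for n,(x0,y0) in dict(top=(285,125),scene=(285,165)).items():
    a=cv2.resize(cv2.imread(f"pics/{n}0.png")[y0:y0+120,x0:x0+100],None,fx=4,fy=4,interpolation=cv2.INTER_CUBIC)
    for k in lines: cv2.polylines(a,[np.int32((proj(n,L(k))-[x0,y0]+.5)*4)],True,(0,255,0),1)
    out.append(a)
cv2.imwrite("pics/fit2.png",np.hstack(out))
u=lambda x,y,z:np.round(L([(x,y,z)])[0],1)
print("tab",u(-2,0,56),"ridge",u(-52,0,59),"seat end",u(-112,0,0))
from scipy.spatial.transform import Rotation as R
s=r.sense();Rt=R.from_euler("xyz",s["tcp_rot"]);print("tool axes",np.round(Rt.as_matrix(),3).tolist(),s["eef_pos"],s["contact_force"])
E
python3 fit.py
```

```text
[[0, 0, 640, 400, 253589], [303, 143, 62, 90, 2411]]
((333.6224060058594, 187.36572265625), (83.5467529296875, 43.83412170410156), 74.35775756835938)
unit [ 5.40691290e+02 -1.06381409e+02  2.38875188e-01] 0.021862687568111272
tab in unit [-0.11675737 -0.09362322]
tab [ 538.7 -106.9   56. ] ridge [ 490.2 -118.7   59. ] seat end [ 431.9 -132.9    0. ]
tool axes [[-0.901, 0.435, -0.0], [0.435, 0.901, -0.0], [0.0, -0.0, -1.0]] [271.71758298 562.83475437 231.27483233] [-0.42246283 -0.4291536  -0.2838403 ]
```

View pics/fit2.png

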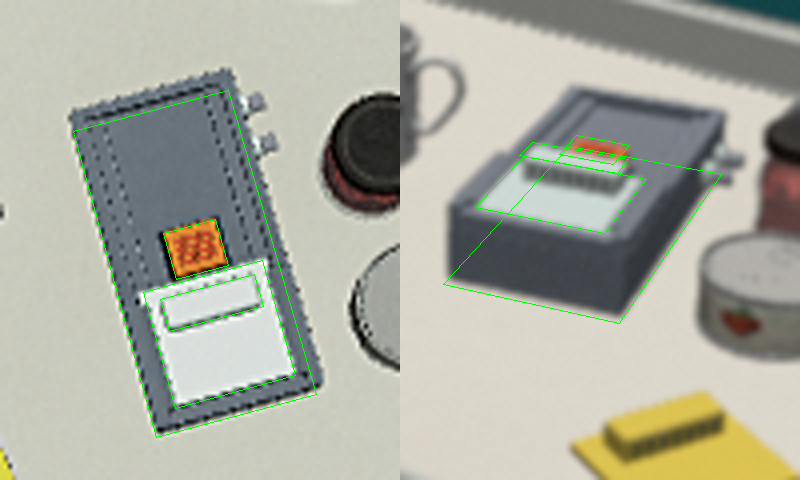

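The refit matches to 1–2 mm: unit at (541, -106), yaw 0.239. I'm moving over the tab with the gripper shut, in stages.

carry_out([
  [0,0,0,-0.88,-0.81,0,1],
  [0,0,0,-0.88,-0.81,0,1],
  [0,0,0,-0.88,-0.81,0,1],
  [0,0,0,-0.88,-0.81,0,1],
  [0,0,0,-0.88,-0.81,0,1],
  [0,0,0,-0.88,-0.81,0,1],
])

```text
clock: 1.6
eef_pos: [382.6, 282.2, 231.5]
tcp_rot: [-3.141, 0.001, 2.688]
contact_force: [-0.1, 1.1, -0.0]
opening: -0.002
grasp_force: 0.0
```

carry_out([
  [0,0,0,-0.88,-0.81,0,1],
  [0,0,0,-0.88,-0.81,0,1],
  [0,0,0,-0.88,-0.81,0,1],
  [0,0,0,-0.88,-0.81,0,1],
  [0,0,0,-0.88,-0.81,0,1],
  [0,0,0,-0.88,-0.81,0,1],
])

```text
clock: 2.35
eef_pos: [493.3, 5.0, 231.4]
tcp_rot: [3.141, 0.001, 2.688]
contact_force: [1.2, 0.9, -0.1]
opening: -0.004
grasp_force: 0.0
```

carry_out([
  [0,0,-0.219,-0.37,-0.33,0.2,1],
  [0,0,-0.219,-0.37,-0.33,0.2,1],
  [0,0,-0.219,-0.37,-0.33,0.2,1],
  [0,0,-0.219,-0.37,-0.33,0.2,1],
  [0,0,-0.219,-0.37,-0.33,0.2,1],
  [0,0,-0.219,-0.37,-0.33,0.2,1],
  [0,0,-0.219,-0.37,-0.33,0.2,1],
])

```text
clock: 3.22
eef_pos: [539.5, -107.0, 181.5]
tcp_rot: [-3.142, 0.0, -2.904]
contact_force: [0.4, -0.2, -0.5]
opening: 0.003
grasp_force: 0.0
```

carry_out([
  [0,0,0,0,0,0.22,1],
  [0,0,0,0,0,0.38,1],
  [0,0,0,0,0,0.46,1],
  [0,0,0,0,0,0.48,1],
  [0,0,0,0,0,0.5,1],
  [0,0,0,0,0,0.52,1],
  [0,0,0,0,0,0.54,1],
])

```text
clock: 4.1
eef_pos: [540.1, -107.7, 46.9]
tcp_rot: [-3.141, 0.002, -2.904]
contact_force: [-0.1, 0.9, 3.7]
opening: -0.002
grasp_force: 1.8
```

carry_out([
  [0,0,0,0,0,0.006,1],
  [0,0,0,0,0,0.012,1],
  [0,0,0,0,0,0.016,1],
  [0,0,0,0,0,0.02,1],
  [0,0,0,0,0,0.02,1],
])

```text
clock: 4.72
eef_pos: [539.9, -107.8, 42.0]
tcp_rot: [-3.141, 0.001, -2.903]
contact_force: [0.8, 0.9, 10.6]
opening: -0.001
grasp_force: 5.0
```

The tab is on its stop: 10.6 N at z = 42 mm. Next I'll raise, go back behind the ridge and lower to z ≈ 55.

carry_out([
  [0,0,0,0,0,-0.1,1],
  [0,0,0,0,0,-0.2,1],
  [0,0,0,0.15,0.005,-0.2,1],
  [0,0,0,0.3,0.005,-0.2,1],
  [0,0,0,0.3,0.005,-0.2,1],
  [0,0,0,0.3,0.005,-0.2,1],
])

```text
clock: 5.48
eef_pos: [466.5, -124.3, 91.3]
tcp_rot: [-3.141, 0.0, -2.904]
contact_force: [0.3, 0.5, 0.6]
opening: -0.001
grasp_force: 0.0
```

```bash
python3 - <<'E'
from h import *
s=r.sense();p=np.load("p.npy");d=s["eef_pos"][:2]-p[:2];c,q=np.cos(p[2]),np.sin(p[2])
print(s["eef_pos"],"unit xy",c*d[0]+q*d[1],-q*d[0]+c*d[1])
im=r.grab_frame("scene");cv2.imwrite("pics/s1.png",cv2.resize(im[120:270,230:430,::-1],None,fx=4,fy=4))
E
```

```text
[ 466.5156743  -124.34730642   91.30330168] unit xy -76.3202881678046 0.09493459746046184
```

View pics/s1.png

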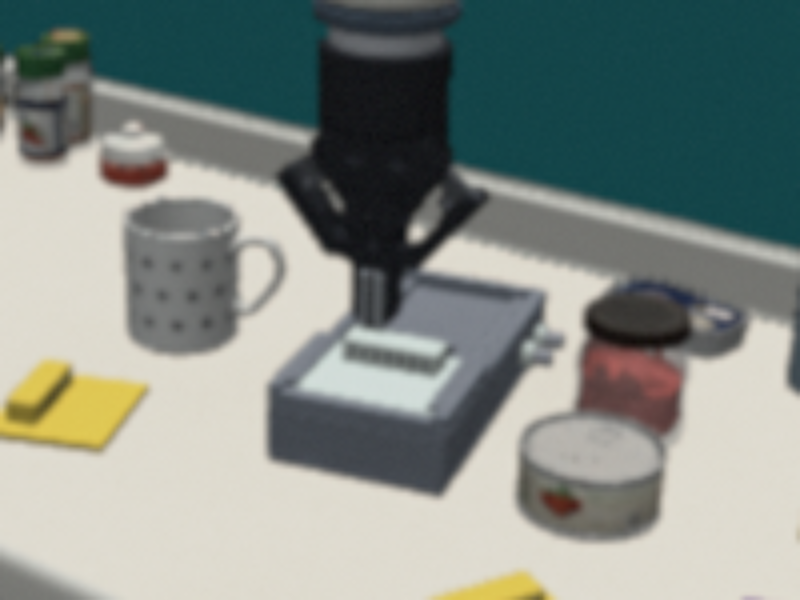

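The crop shows the cover still seated, with its ridge at about (330,207) in the full image. The fingertips are at about (324,201) and the orange is out of sight. I'll check that against the projected TCP.

```bash
python3 - <<'E'
from h import *
p=np.load("p.npy")
print(proj("scene",np.array([[466.5,-124.3,91.3]])),proj("scene",toW(p,[(-52,0,67),(-52,-32,67),(-52,32,67),(-76,0,51)])))
s=r.grab_frame("top");print(r.sense()["eef_pos"])
im=cv2.resize(s[130:240,280:400,::-1],None,fx=5,fy=5);cv2.imwrite("pics/t1.png",im)
E
```

```text
[[323.30651773 200.32367539]] [[326.55067851 205.60775989]
 [338.85976027 207.93711603]
 [314.49180809 203.32575346]
 [322.88642748 215.38714944]]
[ 467.05904185 -124.19841087   91.27958224]
```

View pics/t1.png

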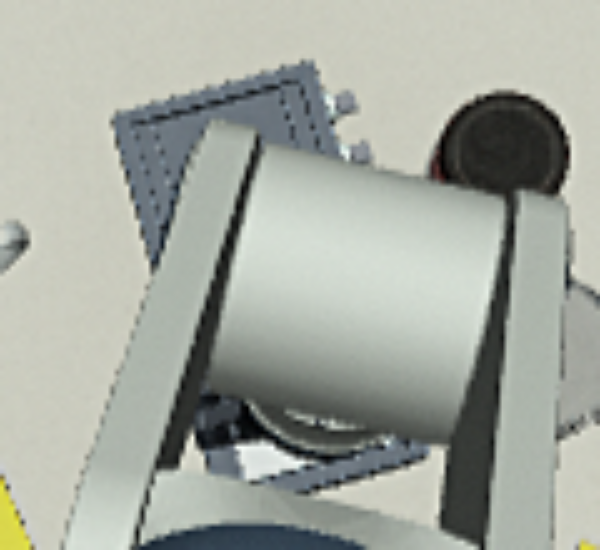

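The projected TCP (323,200) matches the fingertips, and there is about 13 mm clear both ahead and behind. Lowering now, then a gentle advance to touch the ridge.

carry_out([
  [0,0,0,0,0,0.07,1],
  [0,0,0,0,0,0.12,1],
  [0,0,0,0,0,0.146,1],
  [0,0,0,0,0,0.146,1],
])

```text
clock: 6.08
eef_pos: [466.0, -124.0, 54.3]
tcp_rot: [3.141, -0.001, -2.903]
contact_force: [0.2, -0.2, 0.9]
opening: 0.001
grasp_force: 0.0
```

carry_out([
  [0,0,0,-0.02,0,0,1],
  [0,0,0,-0.035,0,0,1],
  [0,0,0,-0.045,0,0,1],
  [0,0,0,-0.055,0,0,1],
  [0,0,0,-0.065,0,0,1],
  [0,0,0,-0.075,0,0,1],
])

```text
clock: 6.82
eef_pos: [484.2, -119.7, 54.8]
tcp_rot: [3.141, -0.0, -2.903]
contact_force: [-0.5, -0.5, 1.5]
opening: -0.001
grasp_force: 0.5
```

carry_out([
  [0,0,0,-0.02,0,0,1],
  [0,0,0,-0.04,0,0,1],
  [0,0,0,-0.065,0,0,1],
  [0,0,0,-0.09,0,0,1],
  [0,0,0,-0.115,0,0,1],
  [0,0,0,-0.14,0,0,1],
])

```text
clock: 7.58
eef_pos: [518.8, -111.4, 54.8]
tcp_rot: [3.142, -0.0, -2.903]
contact_force: [-0.4, -0.2, -0.7]
opening: 0.003
grasp_force: 0.3
```

```bash
python3 - <<'E'
from h import *
s=r.sense();p=np.load("p.npy");d=s["eef_pos"][:2]-p[:2];c,q=np.cos(p[2]),np.sin(p[2])
print(s["eef_pos"],"unit xy",c*d[0]+q*d[1],-q*d[0]+c*d[1],s["contact_force"])
im=r.grab_frame("scene");cv2.imwrite("pics/s2.png",cv2.resize(im[150:250,270:400,::-1],None,fx=5,fy=5))
E
```

```text
[ 518.76563437 -111.35944757   54.76421573] unit xy -22.480923732685167 0.351141678790988 [-0.42987042 -0.172887   -0.7059165 ]
```

View pics/s2.png

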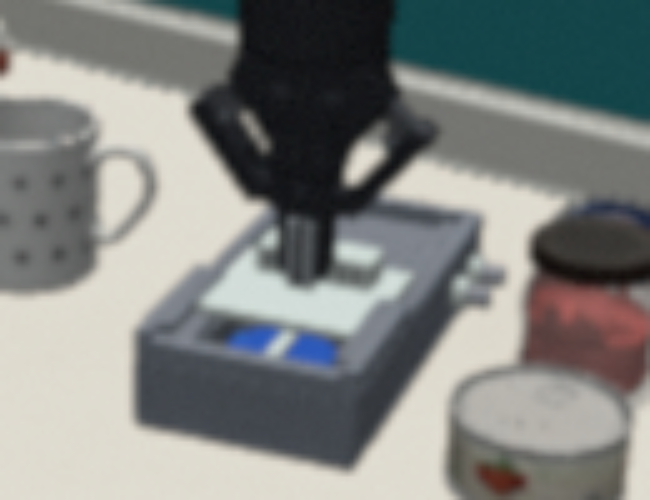

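The fingers are behind the ridge at crop (305,255), the cover slides over the lowered tab, and the blue cartridge shows at crop (285,345). The push continues about 60 mm.

carry_out([
  [0,0,0,-0.03,0,0,1],
  [0,0,0,-0.06,0,0,1],
  [0,0,0,-0.1,0,0,1],
  [0,0,0,-0.14,0,0,1],
  [0,0,0,-0.18,0,0,1],
  [0,0,0,-0.21,0,0,1],
  [0,0,0,-0.23,0,0,1],
  [0,0,0,-0.24,0,0,1],
])

```text
clock: 8.62
eef_pos: [576.8, -97.2, 54.7]
tcp_rot: [3.142, -0.0, -2.903]
contact_force: [-1.7, -0.0, 0.1]
opening: -0.001
grasp_force: 0.5
```

carry_out([
  [0,0,0,0,0,0,1],
  [0,0,0,0.02,0,0,1],
  [0,0,0,0.03,0,0,1],
  [0,0,0,0.03,0,-0.1,1],
  [0,0,0,0.03,0,-0.3,1],
  [0,0,0,0.03,0,-0.5,1],
  [0,0,0,0.03,0,-0.5,1],
  [0,0,0,0.03,0,-0.5,1],
])

```text
clock: 9.62
eef_pos: [568.8, -99.1, 179.5]
tcp_rot: [3.141, -0.0, -2.904]
contact_force: [-0.8, -0.2, -1.0]
opening: 0.002
grasp_force: 0.0
```

```bash
python3 - <<'E'
from h import *
s=r.sense();p=np.load("p.npy");print(s["clock"],s["eef_pos"])
im=r.grab_frame("scene")[150:250,270:400,::-1];a=cv2.resize(im,None,fx=5,fy=5)
x=41
for k in [[(x-40,-45,51),(x+40,-45,51),(x+40,45,51),(x-40,45,51)]]: cv2.polylines(a,[np.int32((proj("scene",toW(p,k))-[270,150]+.5)*5)],True,(0,255,0),1)
cv2.imwrite("pics/s3.png",a)
E
```

```text
9.625 [568.84350306 -99.10285617 179.47911996]
```

View pics/s3.png

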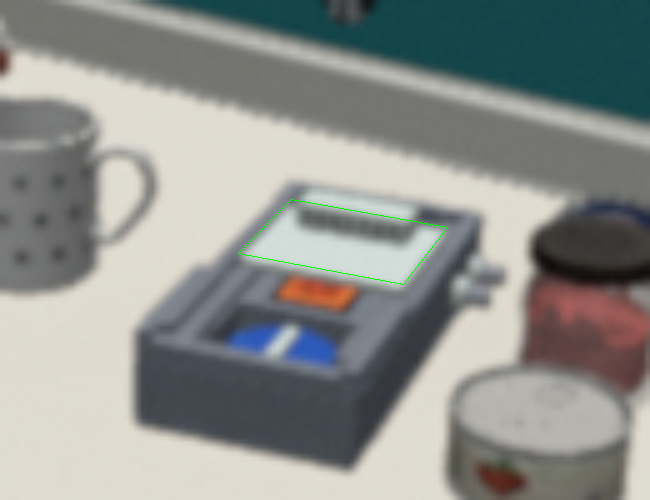

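The cover lies flat on the landing at crop (340,245), matching x ≈ 41 mm. The lowered tab is at (318,292) and the cartridge is exposed. The arm is clear, so I'm handing in.

```bash
python3 -c "
from rig import r
print(r.sign_off())"
```

```text
the job is handed in; nothing more can be done
None
```

I pressed the tab to its stop and pushed the cover off its seat, so the cartridge is exposed. The cover lies flat on the landing at about x = 41 mm, the mug, tin and jam jar weren't touched, and the job is handed in (`sign_off()` gave no verdict).

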